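Hold a centre punch on the marked spot of a bridged bar

ROBOT

A 6-joint arm with a two-finger parallel gripper is mounted at the origin on a cart in front of the work surface, level with it; the furniture and walls round the work are solid. World frame = base frame: x ahead of the robot, y to its left, z up, the work surface at z = 0. Lengths are in m, angles in rad, forces in N, time in s.
With the tool pointing down it reaches from about 0.425 to 0.925 m from the base axis. Payload 12.5 kg.
Tool frame: the origin (TCP) lies at the very end of the fingers, on their centre line; the grasp point (between the pads) lies 19 mm behind it; z points along the fingers, y is the line along which they close (so a half turn about z gives the same grasp; the last joint's range is limited). The gripper opens to 85 mm and grips with 20 to 120 N. Pads are 22 mm wide; open, the fingers measure 114 mm over their backs; the gripper's body (76 mm by 85 mm) begins 54 mm behind the grasp point. The pads swing forward as they close: fully open they stand 13 mm farther back than shut.
Start: joints at [-0.106, 0.491, 1.559, -0, 1.092, -0.106], TCP at [0.625, 0, 0.231] pointing down, gripper open.
Joint ranges: [-3.1, 3.1], [-0.84, 2.19], [0.05, 2.79], [-1.13, 4.28], [0.06, 2.93], [-2.69, 2.69]. Speed limits (rad/s): [2.22, 2.22, 2.79, 3.14, 3.14, 3.14].

INTERFACE

Orientations are given as a unit quaternion [x, y, z, w].
In Python, from workcell import arm gives the robot as it stands.
- The arm moves only by the tool carry_out, never from a script. Its argument "rows" is a list that holds one entry, the list of rows, each a list of 7 numbers: the shift along the tool's x, y, z in units of 30 mm (1.0 is 30 mm), then the turn, a rotation vector about the tool's x, y, z in units of 6 degrees (1.0 is 6 degrees), then the finger opening in mm, from 0 to 85.4. A call has exactly 8 rows; each row is the pose to reach, as a shift and turn from the pose commanded when the call began, along the tool's axes at that moment; what a row does not reach only later rows make up. A row lasts 1/12 s, in which the tool goes at most 41.7 mm and 7.16 degrees, less where a joint would pass 70% of its speed; a pose out of reach is approached as far as the arm can. A call with a gripper value outside its range is refused whole. The fingers move at their own pace and stop on an object; "squeeze" is the grip in N (left out, the last holds). Time passes only in rows, so rows that repeat a pose let the fingers close, or fill a call up. It gives the time, the measured TCP pose, the force, the opening and the grip force at its end, in the units of the state.
- arm.read_state(): the state, without advancing time (a new reading comes with each control period).
- arm.grab_frame(name): name is "scene" or "side" or "wrist"; returns a dict with "frame" (400x640x3 uint8, red, green, blue), "vertical_fov" (degrees; the focal length in pixels is half the picture's height over the tangent of half this angle, whatever the lens; pixels are square), "cx", "cy" (the principal point, pixels), "origin" and "orientation" of the camera in the world. Camera axes: x right, y up, looking along -z (the intrinsics and any distortion apply to the point x, -y, -z); pixel columns grow to the right and rows downward; lengths in m; the calibration is good to about 2 mm. A picture is of the moment at which its call begins. There is no depth.
- arm.finish_job(): hands the job in; it is judged then, once.
The state is a dict: "time_s": time; "joints": joint angles; "qd": joint speeds; "effort": joint torques, N m; "tool_pos": TCP position; "ee_rot": TCP orientation; "contact_force": force on the tool from outside, world axes, zero at the start; "ft_torque": the same for the moment, N m; "opening": finger opening in m; "grip_force": force on a finger pad.
Only numpy, scipy, OpenCV 4.12 (cv2) and the standard library are available. Lean on these libraries where they do the work, as an engineer would, in place of code of your own. Each camera call takes 0.05 s, during which the arm holds its last target. There are 200 camera calls.

TASK

Set up the brass bar for punching: first lay it, red spot up, across both rests of the grey stand so that it lies flat in the channels, roughly centred, and let go of it. Then take the spring-nosed centre punch out of its wooden holder and hold it upright with its point on the red spot, pressing gently until the nose has sunk about half of its travel, never all the way in; finish like that, still gripping the punch and pressing, ready for the next step. Do not disturb the jar, the bottle or the wax puck.

Things in the scene. Friction and masses are not known exactly. Their poses are not given: they have to be found in the camera images.
- stand: Fixed steel stand. Grey base plate 84 (x) x 196 (y) x 8 mm; two dark rests centred at y = -60 and +60 mm, each 30 mm long in y, upper face 30 mm above the table; between them a 90 mm gap, open down to the plate. Lips 5 mm high on the rests leave a channel along y, x from -17 to +17 mm. Origin: centre of the plate's underside, on the table; z up.
- bar: Loose brass bar, 24 (x) x 160 (y) x 8 mm (z), 0.15 to 0.3 kg, lying flat on the table, red spot up; grip it across its 24 mm width. The red spot, 10 mm across, is 15 mm from the middle towards its +y end. Origin: centre of the underside; z up. Either end may go to either rest.
- bar_spot (a point): Centre of the red spot, on the top face of the bar (bar frame 0, 15, 8 mm).
- holder: Fixed wooden block 64 x 64 x 54 mm with an upright through hole 20 mm wide in the middle, in which the punch stands. Origin: centre of the underside, on the table.
- punch: Loose round centre punch, 0.1 kg, standing point down in the holder; lifts straight out. Origin: on the axis, under the brass collar (26 mm wide, 6 mm thick) that rests on the holder's top; z up to the red cap. Knurled grip, 16 mm diameter, 6 to 55 mm above origin; red cap, 19 mm wide, to 66 mm. Below: 16 mm barrel down to -20 mm, then the thin nose, point at -42 mm when out.
- punch_tip (a point): Point of the punch's nose; 42 mm under the punch's origin on its axis when the nose is out, moving towards the origin as it sinks in.
- nose (a joint): How far the nose is pushed into the punch: 0 fully out (at rest), 0.012 m fully in. Spring: about 1 N to start it and 0.5 N more per mm (4 N at half travel).
- rivet_jar: Bystander: small clear jar of rivets with a mustard lid, 47 mm wide, 50 mm high. Origin: centre of the underside.
- dye_bottle: Bystander: small brown bottle with a black cap, 39 mm wide, 82 mm high. Origin: centre of the underside.
- beeswax_puck: Bystander: round yellow wax puck, 48 mm wide, 16 mm high. Origin: centre of the underside.
Not all that is in view belongs to the job. What is shaped like the holder but orange is not meant.

How it is judged:
By the outcome, as a careful person would: the job done as asked, in the order asked, and still so for the second after the job is handed in, while the arm keeps its last pose, push and grip.
It also fails if it takes over 48 s, if anything falls off the work surface, if the arm or the gripper's body presses on something with over 40 N, if the wrist force passes 120 N, or if a joint passes its speed limit or range.

## Working session

There is one attempt and no reset: what is moved stays moved. The work goes in short steps, Python scripts to look and compute and a tool call to move; the robot and the scene stay as the last step left them, time stands still between calls to the robot, and variables do not carry over. Pictures are saved under pics/ and viewed, at most 10 in all, crops included, and the job is handed in when it is done.

Besides the shell and the picture viewer there is one more tool, called by a JSON object that holds its "fn" and its "kwargs", one argument or row to a line. carry_out: Moves the arm, as the interface text tells. Its arguments: {"type":"object","properties":{"rows":{"type":"array"},"squeeze":{"type":"number"}},"required":["rows"]}

```bash
ls; mkdir -p pics
python3 - <<'E'
from workcell import arm
import cv2,pickle
s=arm.read_state();print(s)
d={}
for n in("scene","side","wrist"):
    f=arm.grab_frame(n);d[n]=f
    print(n,{k:v for k,v in f.items() if k!="frame"})
    cv2.imwrite(f"pics/{n}0.png",f["frame"][:,:,::-1])
pickle.dump(d,open("f0.pkl","wb"))
E
```

```text
pics
{'time_s': 0.0, 'joints': array([-1.05541335e-01,  4.91562601e-01,  1.55946170e+00,  2.29047847e-06,
        1.09174336e+00, -1.05580060e-01]), 'qd': array([ 0.0005657 , -0.0017134 , -0.00019136, -0.0007003 ,  0.0005449 ,
       -0.00095046]), 'effort': array([-2.53899279e-04, -6.18447447e+01, -2.61596632e+01, -1.41405640e-04,
        4.01603000e-03, -9.44706159e-06]), 'tool_pos': array([6.24757717e-01, 8.55765945e-05, 2.30721644e-01]), 'ee_rot': array([ 7.07093341e-01,  7.07119977e-01, -3.68555425e-04, -4.57527571e-04]), 'contact_force': array([ 0.4915249 ,  0.52883325, -0.81148558]), 'ft_torque': array([-0.00585693,  0.01769573, -0.02925877]), 'grip_force': 0.0, 'opening': 0.08570082552778589}
scene {'vertical_fov': 51.71837164250428, 'cx': 319.9603235231625, 'cy': 203.06793165556397, 'origin': array([-0.12596997, -0.82618054,  0.63548768]), 'orientation': array([ 0.46511567, -0.17920313, -0.29110994,  0.81658353])}
side {'vertical_fov': 47.134884916768875, 'cx': 318.06004883335464, 'cy': 194.46945368840005, 'origin': array([ 0.16052615, -0.98201592,  0.80508372]), 'orientation': array([ 0.43774985, -0.08029903, -0.17547751,  0.8781428 ])}
wrist {'vertical_fov': 70.80894343067406, 'cx': 321.9926810070145, 'cy': 196.11562473090063, 'origin': array([0.62456213, 0.07827228, 0.37350587]), 'orientation': array([-1.52427406e-01,  6.79748773e-04,  2.31685780e-04,  9.88314409e-01])}
```

View pics/side0.png

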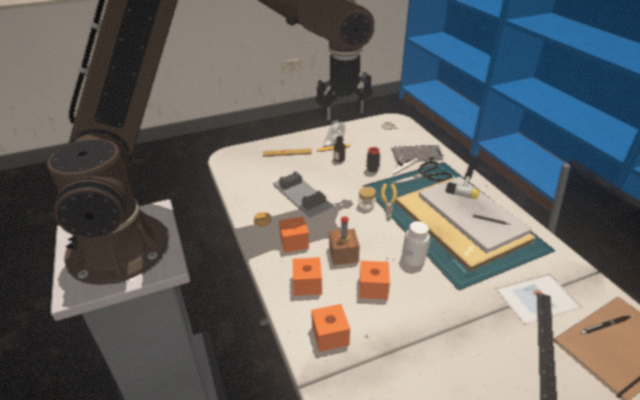

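View pics/wrist0.png

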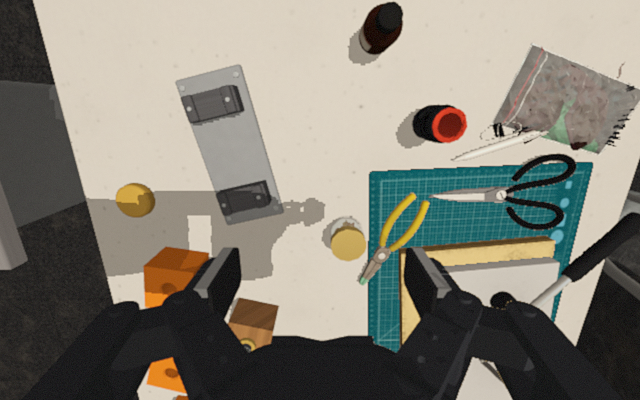

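Side view: stand (302,193), wooden holder with punch (344,243) among four orange blocks, wax puck (262,218), jar (367,197), bottle (340,150). Yellow strips at (287,152) and (335,147) are bar candidates. I'll enlarge to confirm.

Run:
```python
import cv2,numpy as np
a=cv2.imread("pics/side0.png");b=cv2.imread("pics/scene0.png")
A=cv2.resize(a[110:285,230:430],None,fx=4,fy=4,interpolation=cv2.INTER_CUBIC)[:598]
cv2.imwrite("pics/sidecrop.png",A)
```

```text
(no output)
```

View pics/sidecrop.png

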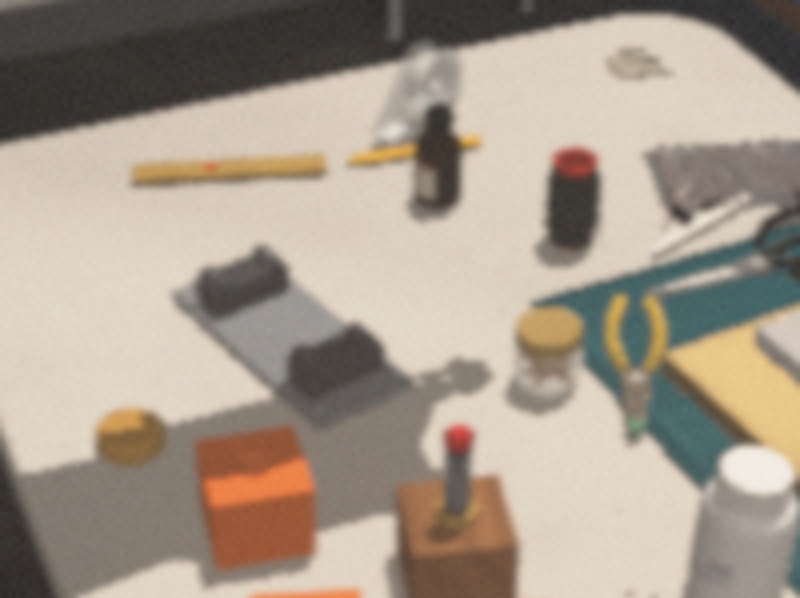

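View pics/scene0.png

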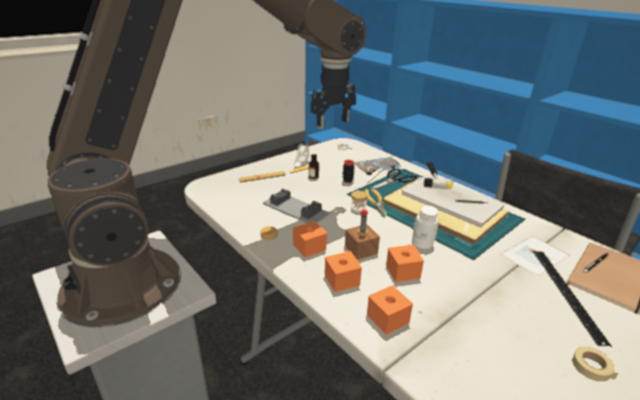

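The bar is the left strip in the side crop, with its red spot at (211,167); the thin strip beside the bottle is a pencil. The holder is the brown block with the red-capped punch (458,440). The orange blocks are decoys.

```bash
cat > h.py <<'E'
import numpy as np,cv2,pickle
from scipy.spatial.transform import Rotation as R
def ray(f,u,v):
    h=f["frame"].shape[0];fl=h/2/np.tan(np.radians(f["vertical_fov"])/2)
    d=np.array([(u-f["cx"])/fl,-(v-f["cy"])/fl,-1.]);return f["origin"],R.from_quat(f["orientation"]).apply(d)
def pt(f,u,v,z=0.):
    o,d=ray(f,u,v);return (o+d*(z-o[2])/d[2])
def px(f,p):
    h=f["frame"].shape[0];fl=h/2/np.tan(np.radians(f["vertical_fov"])/2)
    q=R.from_quat(f["orientation"]).inv().apply(np.asarray(p)-f["origin"]);return np.array([f["cx"]+fl*q[0]/-q[2],f["cy"]+fl*q[1]/q[2]])
E
python3 - <<'E'
from h import *
d=pickle.load(open("f0.pkl","rb"));s=d["side"];w=d["wrist"]
np.set_printoptions(precision=4,suppress=True)
P=lambda x,y,z:pt(s,230+x/4,110+y/4,z)
for n,x,y,z in [("barL",133,170,.008),("barR",325,158,.008),("spot",211,167,.008),("cap",459,435,.12),("collar",459,512,.058),("bottlecap",438,108,.08),("jarlid",550,325,.05),("redthing",575,160,.08),("puck",130,430,.016)]: print(n,P(x,y,z))
for u,v in [(177,80),(241,65),(283,210),(227,224)]: print("plate",pt(w,u,v,.008))
for n,u,v,z in [("puck",135,199,.016),("jar",348,243,.05),("bottle",390,12,.082),("holdercorner",278,305,.054),("holdercorner",238,298,.054)]: print(n,pt(w,u,v,z))
E
```

```text
barL [0.4704 0.2778 0.008 ]
barR [0.622  0.2325 0.008 ]
spot [0.5308 0.2567 0.008 ]
cap [ 0.5164 -0.252   0.12  ]
collar [ 0.5185 -0.2507  0.058 ]
bottlecap [0.689  0.1569 0.08  ]
jarlid [ 0.6594 -0.0958  0.05  ]
redthing [0.7511 0.0457 0.08  ]
puck [ 0.37   -0.0501  0.016 ]
plate [0.4492 0.1095 0.008 ]
plate [0.5278 0.1261 0.008 ]
plate [ 0.5701 -0.0574  0.008 ]
plate [ 0.4904 -0.0785  0.008 ]
puck [ 0.3739 -0.0389  0.016 ]
jar [ 0.6572 -0.0865  0.05  ]
bottle [0.6853 0.16   0.082 ]
holdercorner [ 0.5645 -0.1777  0.054 ]
holdercorner [ 0.5112 -0.1665  0.054 ]
```

{"fn": "carry_out", "kwargs": {
  "rows": [
    [[1.3,-0.35,0,0,0,0,85],[2.6,-0.7,0,0,0,0,85],[3.9,-1.05,0,0,0,0,85],[5.2,-1.4,0,0,0,0,85],[6.5,-1.75,0,0,0,0,85],[7.8,-2.1,0,0,0,0,85],[9.0,-2.5,0,0,0,0,85],[9.8,-2.6,0,0,0,0,85]]
  ]
}}

```text
time_s: 0.82
tool_pos: [0.5451, 0.297, 0.2312]
ee_rot: [0.706, 0.708, -0.0, -0.0]
contact_force: [0.3, -0.5, -0.9]
opening: 0.0849
grip_force: 0.0
```

Run:
```python
from h import *
from workcell import arm
for i in range(8): f=arm.grab_frame("wrist")
print(arm.read_state()["tool_pos"],arm.read_state()["time_s"],f["origin"])
pickle.dump(f,open("f1.pkl","wb"))
cv2.imwrite("pics/w1.png",f["frame"][:,:,::-1])
```

```text
[0.54740334 0.29286737 0.23127713] 1.2167 [0.54708781 0.37120459 0.37391487]
```

View pics/w1.png

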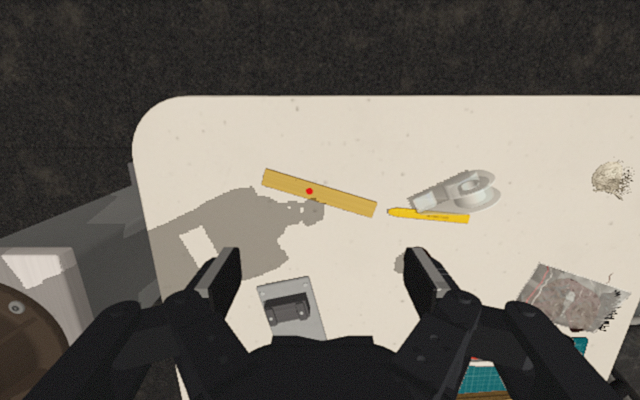

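The wrist view shows the bar from (263,177) to (375,209), red spot at (309,191), and one rest of the stand at (290,305). Next is a precise measurement by colour.

```bash
cat >> h.py <<'E'
def bar(f,z,box):
    x0,y0,x1,y1=box;im=f["frame"][y0:y1,x0:x1];hsv=cv2.cvtColor(im,cv2.COLOR_RGB2HSV)
    m=((hsv[...,1]>110)&(hsv[...,2]>60)).astype(np.uint8)
    n,l,st,_=cv2.connectedComponentsWithStats(m);k=1+np.argmax(st[1:,4])
    ys,xs=np.where(l==k)
    P=np.array([pt(f,x0+x,y0+y,z)[:2] for x,y in zip(xs,ys)],np.float32)
    (c,s,a)=cv2.minAreaRect(P);cp=cv2.boxPoints((c,s,a))
    red=((hsv[...,0]<5)|(hsv[...,0]>173))&(hsv[...,1]>150)&(hsv[...,2]>80);ry,rx=np.where(red)
    sp=pt(f,x0+rx.mean(),y0+ry.mean(),z)[:2]
    e=[cp[1]-cp[0],cp[2]-cp[1]];e=max(e,key=np.linalg.norm);e=e/np.linalg.norm(e)
    if e@(sp-np.array(c))<0:e=-e
    return np.array(c),s,np.degrees(np.arctan2(e[1],e[0])),sp,e@(sp-np.array(c))
E
python3 - <<'E'
from h import *
f=pickle.load(open("f1.pkl","rb"))
print(bar(f,.008,(245,155,384,228)))
E
```

```text
(array([0.54326308, 0.25968373]), (0.023770952597260475, 0.1577887237071991), np.float32(162.35335), array([0.5289934 , 0.26318725]), np.float64(0.01466028322528801))
```

{"fn": "carry_out", "kwargs": {
  "rows": [
    [[-0.4,0,0.5,0,0,-1.1,85],[-0.8,-0.1,1,0,0,-2.2,85],[-1.11,-0.14,1.5,0,0,-3.3,85],[-1.11,-0.14,2,0,0,-4.4,85],[-1.11,-0.14,2.5,0,0,-5.5,85],[-1.11,-0.14,3,0,0,-6.6,85],[-1.11,-0.14,3.3,0,0,-7.7,85],[-1.11,-0.14,3.3,0,0,-8.8,85]]
  ]
}}

```text
time_s: 1.88
tool_pos: [0.5424, 0.2593, 0.1303]
ee_rot: [0.317, 0.948, -0.001, -0.001]
contact_force: [-0.4, 0.6, 0.5]
opening: 0.0849
grip_force: 0.0
```

{"fn": "carry_out", "kwargs": {
  "rows": [
    [[0,0,0,0,0,-1.1,85],[0,0,0,0,0,-2.2,85],[0,0,0,0,0,-3.26,85],[0,0,0,0,0,-3.26,85],[0,0,0,0,0,-3.26,85],[0,0,0,0,0,-3.26,85],[0,0,0,0,0,-3.26,85],[0,0,0,0,0,-3.26,85]]
  ]
}}

```text
time_s: 2.55
tool_pos: [0.5429, 0.2606, 0.1324]
ee_rot: [0.154, 0.988, 0.0, 0.0]
contact_force: [0.8, -0.1, -0.3]
opening: 0.085
grip_force: 0.0
```

Run:
```python
from h import *
from workcell import arm
f=arm.grab_frame("wrist");s=arm.read_state()
r=R.from_quat(s["ee_rot"]).as_matrix();print(s["tool_pos"],r.round(4),s["time_s"],s["joints"].round(2),s["contact_force"])
pickle.dump(f,open("f2.pkl","wb"))
cs=[px(f,[.5433+a*np.cos(2.8336)-b*np.sin(2.8336),.2597+a*np.sin(2.8336)+b*np.cos(2.8336),.008]) for a in(-.085,.085) for b in(-.02,.02)]
print(np.round(cs))
cv2.imwrite("pics/w2.png",f["frame"][:,:,::-1])
c=np.array(cs);b=(max(0,int(c[:,0].min())),max(0,int(c[:,1].min())),min(640,int(c[:,0].max())),min(400,int(c[:,1].max())));print(b,bar(f,.008,b))
```

```text
[0.54286899 0.26062113 0.13234309] [[-9.526e-01  3.044e-01  1.000e-04]
 [ 3.044e-01  9.526e-01  0.000e+00]
 [-1.000e-04  1.000e-04 -1.000e+00]] 2.6 [ 0.34  0.57  1.72 -0.    0.85 -0.92] [-0.66042173  0.36791491 -0.02046015]
[[339. 266.]
 [302. 266.]
 [342. 100.]
 [298. 100.]]
(297, 99, 342, 266) (array([0.54303569, 0.25857708]), (0.023112893104553223, 0.15764227509498596), np.float32(162.36476), array([0.52907807, 0.26328506]), np.float64(0.014727987409325452))
```

View pics/w2.png

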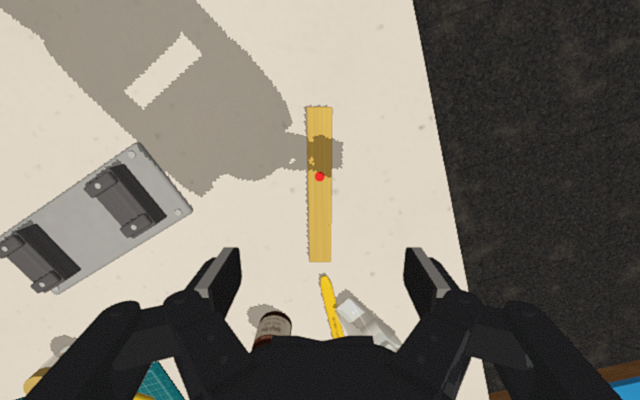

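The bar is centred between the fingers: spot at (320,176), ends at y=107 and 262. It agrees with the earlier measurement, so I'll descend.

{"fn": "carry_out", "kwargs": {
  "rows": [
    [[0,-0.06,0.8,0,0,0,50],[0,-0.06,1.6,0,0,0,50],[0,-0.06,2.4,0,0,0,50],[0,-0.06,3.2,0,0,0,50],[0,-0.06,3.8,0,0,0,50],[0,-0.06,4.1,0,0,0,50],[0,-0.06,4.25,0,0,0,50],[0,-0.06,4.34,0,0,0,50]]
  ],
  "squeeze": 50
}}

```text
time_s: 3.27
tool_pos: [0.5424, 0.2591, 0.002]
ee_rot: [0.153, 0.988, -0.0, -0.0]
contact_force: [-0.2, -0.8, 0.2]
opening: 0.0501
grip_force: 0.0
```

{"fn": "carry_out", "kwargs": {
  "rows": [
    [[0,0,0,0,0,0,40],[0,0,0,0,0,0,32],[0,0,0,0,0,0,28],[0,0,0,0,0,0,15],[0,0,0,0,0,0,15],[0,0,0,0,0,0,15],[0,0,0,0,0,0,15],[0,0,0,0,0,0,15]]
  ]
}}

```text
time_s: 3.93
tool_pos: [0.5427, 0.2591, 0.0033]
ee_rot: [0.153, 0.988, 0.0, 0.001]
contact_force: [-0.7, -1.1, 6.3]
opening: 0.0225
grip_force: 48.9
```

{"fn": "carry_out", "kwargs": {
  "rows": [
    [[0,0,-0.5,0,0,0,15],[0,0,-1.5,0,0,0,15],[0,0,-2.5,0,0,0,15],[0,0,-3.5,0,0,0,15],[-0.5,-0.8,-4.5,0,0,1,15],[-1,-1.6,-5.3,0,0,2,15],[-1.5,-2.4,-6,0,0,3,15],[-2,-3.2,-6.6,0,0,4,15]]
  ]
}}

```text
time_s: 4.6
tool_pos: [0.5704, 0.1483, 0.2024]
ee_rot: [0.358, 0.934, 0.0, 0.001]
contact_force: [-0.3, 0.3, -1.7]
opening: 0.0222
grip_force: 49.8
```

Run:
```python
from workcell import arm
from h import *
s=arm.read_state();r=R.from_quat(s["ee_rot"]).as_matrix();print(s["tool_pos"],s["opening"],s["grip_force"],s["contact_force"])
T=np.array([.588,.092,.2]);print(r.T@(T-s["tool_pos"])/.03,np.degrees(np.arctan2(r[1,1],r[0,1])))
```

```text
[0.57042406 0.1482655  0.20239956] 0.022150174803890952 49.774290919303894 [-0.323192    0.34097817 -1.68938625]
[-1.68860695 -1.004635    0.08070589] 48.09363127249183
```

{"fn": "carry_out", "kwargs": {
  "rows": [
    [[-0.4,-0.2,0,0,0,1,15],[-0.8,-0.4,0,0,0,2,15],[-1.2,-0.7,0,0,0,3,15],[-1.7,-1,0,0,0,4,15],[-1.7,-1,0,0,0,5,15],[-1.7,-1,0,0,0,5.9,15],[-1.7,-1,0,0,0,5.9,15],[-1.7,-1,0,0,0,5.9,15]]
  ]
}}

```text
time_s: 5.27
tool_pos: [0.5884, 0.093, 0.2004]
ee_rot: [0.622, 0.783, 0.0, 0.0]
contact_force: [-0.2, -0.7, -2.0]
opening: 0.0218
grip_force: 49.8
```

Run:
```python
from h import *
from workcell import arm
for i in range(3): f=arm.grab_frame("wrist");s=arm.read_state()
r=R.from_quat(s["ee_rot"]).as_matrix();print(s["tool_pos"],r.round(4),s["time_s"],s["joints"].round(2),s["contact_force"],s["opening"])
pickle.dump(f,open("f3.pkl","wb"))
cv2.imwrite("pics/w3.png",f["frame"][:,:,::-1])
```

```text
[0.58843776 0.09323841 0.20024941] [[-2.269e-01  9.739e-01  2.000e-04]
 [ 9.739e-01  2.269e-01 -0.000e+00]
 [-1.000e-04  2.000e-04 -1.000e+00]] 5.4167 [ 0.05  0.48  1.67 -0.    0.99 -0.18] [ 0.97906802  0.86418517 -2.12816462] 0.022185962368070626
```

View pics/w3.png

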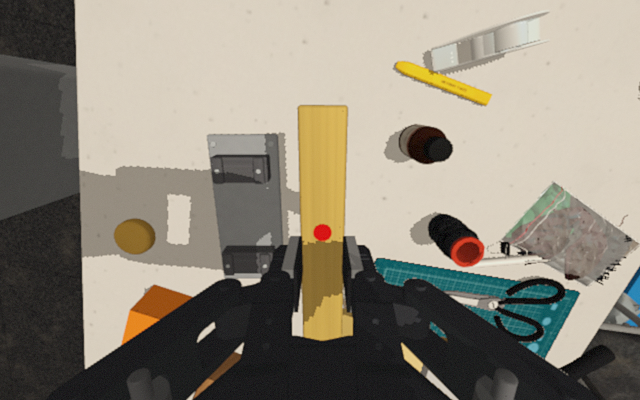

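Wrist view 3: bar held straight with its spot at (322,232); stand plate corners at (207,135), (277,133) and (223,277). I'll fit the stand pose from this view and the first one.

Run:
```python
from h import *
from scipy.optimize import least_squares
f0=pickle.load(open("f0.pkl","rb"))["wrist"];f2=pickle.load(open("f2.pkl","rb"));f3=pickle.load(open("f3.pkl","rb"))
obs=[(f0,[(-42,98,177,80),(42,98,241,65),(42,-98,283,210),(-42,-98,227,224)]),
(f3,[(-42,98,207,135),(42,98,277,133),(-42,-98,223,277)]),
(f2,[(-42,98,138,143),(42,98,190,212),(42,-98,55,293)])]
def refine(f,u,v):
    g=cv2.cvtColor(f["frame"],cv2.COLOR_RGB2GRAY)
    return cv2.cornerSubPix(g,np.array([[[u,v]]],np.float32),(4,4),(-1,-1),(3,30,.01))[0,0]
obs=[(f,[(a,b,*refine(f,u,v)) for a,b,u,v in o]) for f,o in obs]
def dist(f,q,k):
    c=np.array([f["cx"],f["cy"]]);d=(q-c);r2=(d@d)/281**2;return c+d*(1+k*r2)
def res(p,O,k=None):
    x,y,t=p[:3];k=p[3] if len(p)>3 else 0
    out=[]
    for f,o in O:
        for a,b,u,v in o:
            w=[x+(a*np.cos(t)-b*np.sin(t))/1e3,y+(a*np.sin(t)+b*np.cos(t))/1e3,.008]
            out+=list(dist(f,px(f,w),k)-[u,v])
    return np.array(out)
for O in ([obs[0]],[obs[1]],[obs[2]],obs):
  for p0 in ([.51,.025,.22],[.51,.025,.22,0]):
    r=least_squares(res,p0,args=(O,),loss="soft_l1",x_scale=[.01,.01,.1,.1][:len(p0)]);print(r.x.round(4),np.degrees(r.x[2]).round(2),r.fun.round(1))
print(bar(f3,.2,(290,95,352,236))[2])
```

```text
[0.5085 0.023  0.2317] 13.27 [-0.6 -0.7  0.1 -0.9  1.4  3.6 -0.3  1.5]
[ 0.5068  0.0254  0.2386 -0.0499] 13.67 [ 0.7  0.3 -0.7 -1.1  0.6  1.6 -0.5 -0.2]
[0.5096 0.0246 0.2461] 14.1 [-1.  -0.2  1.4 -0.4 -0.1  1.8]
[ 0.5075  0.0247  0.2424 -0.0866] 13.89 [-0.1  0.4  0.2 -0.3 -0.1 -0.1]
[0.5055 0.0257 0.2227] 12.76 [ 0.1 -2.5  0.2  0.5 -0.4  1.5]
[ 0.5052  0.0246  0.2162 -0.008 ] 12.39 [ 0.3 -1.9 -0.5  1.1  0.2  0.3]
[0.5081 0.0243 0.2316] 13.27 [-1.1 -1.8 -0.3 -2.2  1.1  2.7 -0.7  0.6 -1.1 -0.8  1.3  0.1 -2.3  1.4
 -0.7 -0.1 -0.2  2.3  0.7  4. ]
[ 0.5074  0.024   0.2322 -0.0171] 13.31 [-0.5 -0.6 -0.5 -1.2  0.7  2.9 -0.9  0.8 -1.3 -0.4  0.7  0.3 -2.4  1.2
  0.1 -0.2 -0.3  1.7  4.8  1.9]
-76.94588
```

{"fn": "carry_out", "kwargs": {
  "rows": [
    [[-0.5,-1,0,0,0,0,15],[-1,-2,0,0,0,-0.1,15],[-1.4,-2.7,0.5,0,0,-0.1,15],[-1.62,-3.15,1.4,0,0,-0.1,15],[-1.62,-3.15,2.4,0,0,-0.1,15],[-1.62,-3.15,3.3,0,0,-0.1,15],[-1.62,-3.15,4,0,0,-0.1,15],[-1.62,-3.15,4.3,0,0,-0.1,15]]
  ]
}}

```text
time_s: 6.08
tool_pos: [0.5065, 0.0245, 0.0689]
ee_rot: [0.618, 0.786, -0.001, -0.001]
contact_force: [-0.6, 1.0, -1.8]
opening: 0.022
grip_force: 49.9
```

Run:
```python
from h import *
from workcell import arm
for i in range(3): f=arm.grab_frame("wrist")
s=arm.read_state()
print(s["tool_pos"],s["time_s"])
pickle.dump(f,open("f4.pkl","wb"))
cv2.imwrite("pics/w4.png",f["frame"][:,:,::-1])
```

```text
[0.50751545 0.02459787 0.07124493] 6.2333
```

View pics/w4.png

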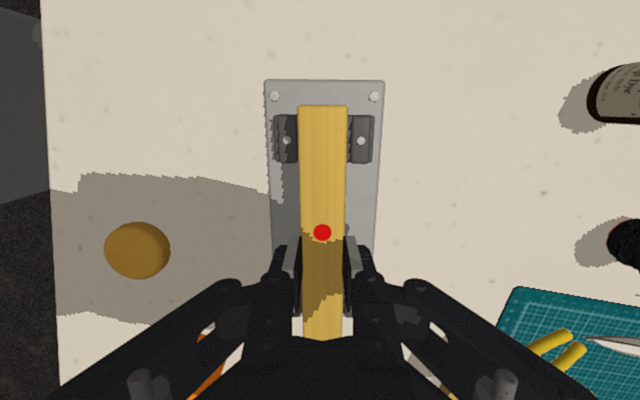

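The held bar (centre x≈322.5) lines up with the channel (rest centre x≈324). A small nudge, then I'll lower and let go.

{"fn": "carry_out", "kwargs": {
  "rows": [
    [[0,0.03,0.3,0,0,0,15],[0,0.03,0.6,0,0,0,15],[0,0.03,0.9,0,0,0,15],[0,0.03,1.1,0,0,0,15],[0,0.03,1.2,0,0,0,15],[0,0.03,1.26,0,0,0,15],[0,0.03,1.28,0,0,0,15],[0,0.03,1.28,0,0,0,15]]
  ]
}}

```text
time_s: 6.9
tool_pos: [0.508, 0.0247, 0.0333]
ee_rot: [0.619, 0.786, -0.0, -0.0]
contact_force: [-4.0, 0.7, 7.1]
opening: 0.0216
grip_force: 51.0
```

{"fn": "carry_out", "kwargs": {
  "rows": [
    [[0,0,0,0,0,0,23],[0,0,0,0,0,0,25],[0,0,0,0,0,0,28],[0,0,0,0,0,0,34],[0,0,0,0,0,0,42],[0,0,0,0,0,0,50],[0,0,0,0,0,0,60],[0,0,0,0,0,0,60]]
  ]
}}

```text
time_s: 7.57
tool_pos: [0.5082, 0.0247, 0.0327]
ee_rot: [0.619, 0.786, 0.0, 0.0]
contact_force: [-0.1, -0.1, 0.0]
opening: 0.06
grip_force: 0.0
```

{"fn": "carry_out", "kwargs": {
  "rows": [
    [[0,0,-0.6,0,0,0,60],[0,0,-1.4,0,0,0,60],[0,0,-2.4,0,0,0,70],[0,0,-3.4,0,0,0,85],[0,0,-4.4,0,0,0,85],[0,0,-5.3,0,0,0,85],[0,0,-5.3,0,0,0,85],[0,0,-5.3,0,0,0,85]]
  ]
}}

```text
time_s: 8.23
tool_pos: [0.5086, 0.0247, 0.1928]
ee_rot: [0.619, 0.786, 0.001, 0.001]
contact_force: [0.2, 0.3, -1.0]
opening: 0.0848
grip_force: 0.0
```

Run:
```python
from h import *
from workcell import arm
for i in range(2): f=arm.grab_frame("wrist")
g=arm.grab_frame("side")
s=arm.read_state();r=R.from_quat(s["ee_rot"]).as_matrix()
print(s["tool_pos"],s["time_s"],s["contact_force"],np.degrees(np.arctan2(r[1,1],r[0,1])))
pickle.dump((f,g),open("f5.pkl","wb"))
c=np.array([px(f,[.5074+a*.972-b*.235,.0245+a*.235+b*.972,.038]) for a in(-.02,.02) for b in(-.09,.09)])
b=(int(c[:,0].min()),int(c[:,1].min()),int(c[:,0].max()),int(c[:,1].max()));print(b,bar(f,.038,b))
A=f["frame"][:,120:560,::-1]
B=cv2.resize(g["frame"][150:290,220:420,::-1],None,fx=2.857,fy=2.857)[:400]
im=np.hstack([A[:,:440],B])[:, :1040];im=cv2.resize(im,(800,int(im.shape[0]*800/im.shape[1])));cv2.imwrite("pics/w5.png",im)
print(im.shape)
```

```text
[0.50769844 0.02469667 0.19061372] 8.3833 [ 0.06973118 -1.16386247 -0.08486451] 13.555892458312337
(301, 94, 341, 256) (array([0.50814104, 0.02437076]), (0.024368440732359886, 0.1577059030532837), np.float32(103.71164), array([0.50447907, 0.03884481]), np.float64(0.014929568065282166))
(316, 800, 3)
```

View pics/w5.png

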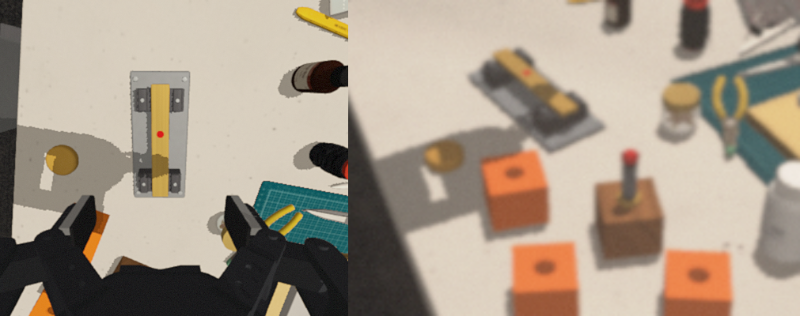

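The bar lies flat in both channels (centre within 1 mm, spot at (160,134) in the left panel, now measured at (0.5045, 0.0388)). In the right panel the punch stands in the wooden holder at (629,200). Moving over it.

{"fn": "carry_out", "kwargs": {
  "rows": [
    [[-0.9,-0.17,-0.5,0,0,0,85],[-1.8,-0.34,-1,0,0,0,85],[-2.8,-0.5,-1.5,0,0,0,85],[-3.8,-0.7,-2,0,0,0,85],[-4.9,-0.9,-2,0,0,0,85],[-6,-1.1,-2,0,0,0,85],[-7,-1.3,-2,0,0,0,85],[-7.4,-1.36,-2,0,0,0,85]]
  ]
}}

```text
time_s: 9.05
tool_pos: [0.5203, -0.2039, 0.2501]
ee_rot: [0.62, 0.785, -0.0, -0.001]
contact_force: [-0.3, 0.1, -0.7]
opening: 0.0852
grip_force: 0.0
```

Run:
```python
from h import *
from workcell import arm
for i in range(5): f=arm.grab_frame("wrist")
g,sc=arm.grab_frame("side"),arm.grab_frame("scene")
s=arm.read_state()
print(s["tool_pos"],s["time_s"])
pickle.dump((f,g,sc),open("f6.pkl","wb"))
for n,F in (("w",f),("side",g),("scene",sc)):
  hsv=cv2.cvtColor(F["frame"],cv2.COLOR_RGB2HSV)
  m=(((hsv[...,0]<5)|(hsv[...,0]>173))&(hsv[...,1]>140)&(hsv[...,2]>70)).astype(np.uint8)
  k,l,st,c=cv2.connectedComponentsWithStats(m)
  for i in range(1,k):
    if st[i,4]>12: print(n,st[i],c[i].round(1),pt(F,*c[i],.12).round(4))
d=pickle.load(open("f0.pkl","rb"))
print("whitebottle top",pt(d["side"],417,230,.1),pt(d["side"],414,266,0))
cv2.imwrite("pics/w6.png",np.ascontiguousarray(f["frame"][:,:,::-1]))
```

```text
[ 0.52060508 -0.19941822  0.25148856] 9.4
w [302 216  16  17 215] [309.4 223.9] [ 0.5161 -0.2407  0.12  ]
side [370 148   8   6  40] [373.5 150.6] [ 0.7163 -0.0135  0.12  ]
side [343 218   4   4  15] [344.4 219.4] [ 0.5146 -0.2538  0.12  ]
scene [345 161   8   5  37] [348.4 162.9] [ 0.6719 -0.0242  0.12  ]
scene [362 210   5   6  23] [363.9 212.4] [ 0.5061 -0.2538  0.12  ]
whitebottle top [ 0.66264065 -0.33221578  0.1       ] [ 0.65757942 -0.34879542  0.        ]
```

View pics/w6.png

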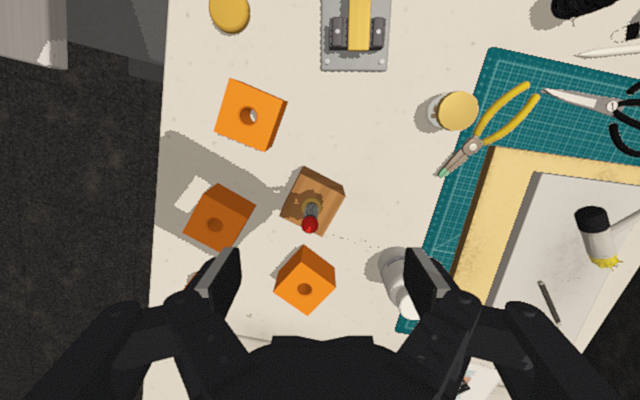

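Wrist view 6: punch cap at (309,224), standing in the brown holder whose top face is centred near (312,201); the orange blocks at (250,114), (219,217), (305,280) are decoys. I'll check the cap against the holder's centre.

Run:
```python
from h import *
f,g,sc=pickle.load(open("f6.pkl","rb"))
c=[pt(f,u,v,.054)[:2] for u,v in [(303,166),(345,183),(325,236),(280,203)]]
print(np.round(c,4),np.mean(c,0),[np.linalg.norm(c[i]-c[i-1]).round(4) for i in range(4)])
# triangulate cap from the 3 views
A=[];b=[]
for F,u,v in((f,309.4,223.9),(g,344.4,219.4),(sc,363.9,212.4)):
    o,d=ray(F,u,v);d/=np.linalg.norm(d);M=np.eye(3)-np.outer(d,d);A.append(M);b.append(M@o)
x=np.linalg.solve(sum(A),sum(b));print(x,[np.linalg.norm(M@x-q).round(4) for M,q in zip(A,b)])
x=np.linalg.solve(sum(A[:2]),sum(b[:2]));print(x,[np.linalg.norm(M@x-q).round(4) for M,q in zip(A,b)])
print(px(f,[.5161,-.2407,.06]),px(f,[.5161,-.2407,.12]))
```

```text
[[ 0.4949 -0.1959]
 [ 0.5504 -0.2046]
 [ 0.5434 -0.2809]
 [ 0.4767 -0.2495]] [ 0.51632993 -0.23274383] [np.float64(0.0566), np.float64(0.0562), np.float64(0.0766), np.float64(0.0737)]
[ 0.51745729 -0.24442663  0.11143345] [np.float64(0.0009), np.float64(0.0016), np.float64(0.0008)]
[ 0.51769618 -0.24474614  0.11160445] [np.float64(0.0012), np.float64(0.0012), np.float64(0.0012)]
[311.53185618 205.05454156] [309.40994752 223.89083657]
```

{"fn": "carry_out", "kwargs": {
  "rows": [
    [[-0.4,-0.1,0,0,0,0,85],[-0.9,-0.3,0.3,0,0,0,85],[-1.35,-0.45,0.7,0,0,0,85],[-1.35,-0.45,1.2,0,0,0,85],[-1.35,-0.45,1.7,0,0,0,85],[-1.35,-0.45,2,0,0,0,85],[-1.35,-0.45,2,0,0,0,85],[-1.35,-0.45,2,0,0,0,85]]
  ]
}}

```text
time_s: 10.07
tool_pos: [0.517, -0.2434, 0.1914]
ee_rot: [0.619, 0.786, -0.0, -0.0]
contact_force: [-0.7, 0.0, 0.2]
opening: 0.0852
grip_force: 0.0
```

```bash
cat >> h.py <<'E'
def cap(f,z=.12,amin=30):
    hsv=cv2.cvtColor(f["frame"],cv2.COLOR_RGB2HSV)
    m=(((hsv[...,0]<5)|(hsv[...,0]>173))&(hsv[...,1]>140)&(hsv[...,2]>50)).astype(np.uint8)
    k,l,st,c=cv2.connectedComponentsWithStats(m)
    return [(st[i].tolist(),c[i].round(1),pt(f,*c[i],z).round(4)) for i in range(1,k) if st[i,4]>amin]
E
python3 - <<'E'
from h import *
from workcell import arm
for i in range(3): f=arm.grab_frame("wrist")
s=arm.read_state();r=R.from_quat(s["ee_rot"]).as_matrix()
print(s["tool_pos"],s["time_s"]);pickle.dump(f,open("f7.pkl","wb"))
for q in cap(f): print(*q)
print(px(f,s["tool_pos"]),np.degrees(np.arctan2(r[1,1],r[0,1])))
# shadow-robust: horizontal extent of cap at several rows / collar yellow row
hsv=cv2.cvtColor(f["frame"],cv2.COLOR_RGB2HSV);cv2.imwrite("pics/w7.png",f["frame"][:,:,::-1])
for p in [(.516,-.2415,.054),(.516,-.2415,.060),(.516,-.2415,.12)]: print(px(f,p))
u,v=px(f,(.516,-.2415,.060)).astype(int)
for rr in range(v-30,v+40,6): print(rr,[tuple(int(a) for a in f["frame"][rr,cc]) for cc in range(u-24,u+25,8)])
E
```

```text
[ 0.51732702 -0.24336094  0.19248049] 10.2167
[311, 195, 22, 22, 380] [321.  205.8] [ 0.516  -0.2416  0.12  ]
[322.28476022 251.95609838] 13.573870888436305
[321.27293984 184.3355716 ]
[321.26094546 185.88707196]
[321.10790433 205.68328114]
155 [(149, 141, 129), (166, 115, 68), (181, 128, 74), (182, 129, 72), (112, 75, 42), (101, 68, 39), (222, 212, 196)]
161 [(150, 143, 130), (167, 117, 69), (182, 129, 74), (179, 125, 72), (187, 132, 79), (165, 114, 65), (108, 72, 40)]
167 [(158, 108, 59), (172, 122, 70), (180, 125, 70), (183, 129, 74), (181, 128, 73), (169, 119, 70), (184, 129, 74)]
173 [(164, 114, 65), (180, 128, 72), (180, 127, 73), (185, 133, 77), (174, 124, 75), (172, 119, 70), (185, 131, 76)]
179 [(170, 119, 68), (180, 126, 72), (156, 124, 57), (210, 175, 87), (180, 147, 70), (176, 124, 71), (191, 139, 83)]
185 [(176, 122, 72), (183, 129, 76), (137, 108, 50), (119, 118, 112), (202, 166, 79), (185, 132, 77), (180, 127, 73)]
191 [(116, 77, 46), (114, 77, 44), (117, 104, 88), (96, 93, 88), (181, 168, 146), (188, 135, 78), (171, 121, 70)]
197 [(116, 79, 45), (119, 80, 45), (91, 88, 86), (175, 32, 24), (124, 125, 120), (183, 131, 78), (169, 117, 68)]
203 [(115, 76, 44), (116, 78, 41), (153, 27, 23), (217, 52, 44), (187, 38, 34), (136, 94, 51), (179, 123, 70)]
209 [(154, 144, 133), (169, 120, 67), (174, 36, 28), (217, 55, 46), (190, 41, 31), (109, 73, 41), (221, 213, 198)]
215 [(200, 189, 174), (150, 142, 128), (173, 162, 142), (180, 37, 27), (105, 68, 39), (162, 110, 60), (220, 211, 194)]
221 [(219, 210, 194), (220, 210, 194), (219, 210, 194), (223, 214, 198), (104, 65, 32), (219, 208, 192), (220, 210, 193)]
```

{"fn": "carry_out", "kwargs": {
  "rows": [
    [[0.06,-0.03,0.5,0,0,0,60],[0.06,-0.03,1.1,0,0,0,55],[0.06,-0.03,1.8,0,0,0,55],[0.06,-0.03,2.5,0,0,0,55],[0.06,-0.03,3.2,0,0,0,55],[0.06,-0.03,3.8,0,0,0,50],[0.06,-0.03,4.2,0,0,0,45],[0.06,-0.03,4.25,0,0,0,40]]
  ],
  "squeeze": 50
}}

```text
time_s: 10.88
tool_pos: [0.5153, -0.2414, 0.0628]
ee_rot: [0.619, 0.786, -0.0, -0.001]
contact_force: [0.8, -0.2, 0.6]
opening: 0.0395
grip_force: 0.0
```

{"fn": "carry_out", "kwargs": {
  "rows": [
    [[0,0,0,0,0,0,30],[0,0,0,0,0,0,24],[0,0,0,0,0,0,20],[0,0,0,0,0,0,17],[0,0,0,0,0,0,8],[0,0,0,0,0,0,8],[0,0,0,0,0,0,8],[0,0,0,0,0,0,8]]
  ]
}}

```text
time_s: 11.55
tool_pos: [0.5161, -0.2419, 0.0653]
ee_rot: [0.619, 0.786, 0.0, 0.001]
contact_force: [-1.3, 1.2, 5.8]
opening: 0.0149
grip_force: 48.5
```

{"fn": "carry_out", "kwargs": {
  "rows": [
    [[0,0,-0.3,0,0,0,8],[0,0,-0.9,0,0,0,8],[0,0,-1.6,0,0,0,8],[0,0,-2.4,0,0,0,8],[0,0,-3.2,0,0,0,8],[0,0,-4,0,0,0,8],[0,0,-4.6,0,0,0,8],[0,0,-4.8,0,0,0,8]]
  ]
}}

```text
time_s: 12.22
tool_pos: [0.5163, -0.242, 0.2118]
ee_rot: [0.619, 0.786, 0.0, 0.002]
contact_force: [0.8, -1.4, -0.7]
opening: 0.0151
grip_force: 48.7
```

Run:
```python
from h import *
from workcell import arm
f=arm.grab_frame("wrist");f=arm.grab_frame("wrist");g=arm.grab_frame("side");sc=arm.grab_frame("scene")
s=arm.read_state();r=R.from_quat(s["ee_rot"]).as_matrix()
print(s["tool_pos"],s["time_s"],s["opening"],s["contact_force"]);pickle.dump((f,g,sc,s),open("f8.pkl","wb"))
for n,F in(("w",f),("side",g),("scene",sc)):
  for q in cap(F,s["tool_pos"][2]+.05,4): print(n,*q)
  print(px(F,s["tool_pos"]),px(F,s["tool_pos"]-[0,0,.053]))
T=np.array([.5045,.0388,s["tool_pos"][2]]);print(r.T@(T-s["tool_pos"])/.03)
```

```text
[ 0.51525397 -0.24145392  0.20741702] 12.4167 0.014673769240038718 [ 0.39158051  0.05776595 -1.16543258]
w [298, 292, 49, 48, 1761] [322.1 315.2] [ 0.5169 -0.2458  0.2574]
[320.80006243 247.51686642] [320.89315554 214.1211479 ]
side [369, 148, 9, 6, 44] [373.1 150.5] [ 0.6044 -0.207   0.2574]
side [346, 166, 4, 5, 13] [347.2 168.2] [ 0.5202 -0.2486  0.2574]
[343.17708566 185.79530246] [342.70131924 204.57755039]
scene [370, 156, 4, 5, 16] [371.1 158. ] [ 0.5186 -0.2497  0.2574]
scene [345, 161, 9, 5, 40] [348.7 162.8] [ 0.4602 -0.2379  0.2574]
[365.755721   176.94481686] [364.03307498 196.80360848]
[9.16548549e+00 1.84160745e+00 5.89341899e-03]
```

{"fn": "carry_out", "kwargs": {
  "rows": [
    [[0.6,0.12,0,0,0,0,8],[1.8,0.36,0,0,0,0,8],[3.1,0.62,0,0,0,0,8],[4.4,0.88,0,0,0,0,8],[5.7,1.14,0,0,0,0,8],[7,1.4,0,0,0,0,8],[8.2,1.63,0,0,0,0,8],[9,1.79,0,0,0,0,8]]
  ]
}}

```text
time_s: 13.08
tool_pos: [0.5034, 0.0362, 0.2069]
ee_rot: [0.618, 0.786, -0.001, -0.001]
contact_force: [0.7, -1.1, -1.7]
opening: 0.0144
grip_force: 48.7
```

{"fn": "carry_out", "kwargs": {
  "rows": [
    [[0.18,0.03,0.3,0,0,0,8],[0.18,0.03,0.8,0,0,0,8],[0.18,0.03,1.4,0,0,0,8],[0.18,0.03,2,0,0,0,8],[0.18,0.03,2.4,0,0,0,8],[0.18,0.03,2.7,0,0,0,8],[0.18,0.03,2.7,0,0,0,8],[0.18,0.03,2.7,0,0,0,8]]
  ]
}}

```text
time_s: 13.75
tool_pos: [0.504, 0.0386, 0.1266]
ee_rot: [0.619, 0.786, -0.0, -0.001]
contact_force: [0.3, 0.9, -0.9]
opening: 0.0147
grip_force: 48.7
```

Run:
```python
from h import *
from workcell import arm
f=arm.grab_frame("wrist");f=arm.grab_frame("wrist");g=arm.grab_frame("side")
s=arm.read_state();t=s["tool_pos"]
print(t,s["time_s"],s["opening"],s["contact_force"]);pickle.dump((f,g,s),open("f9.pkl","wb"))
cv2.imwrite("pics/w9.png",f["frame"][:,:,::-1])
for q in cap(f,.038,5): print(*q)
for dz in(0,-.011,-.031,-.053): print(px(f,t+[0,0,dz]))
print("spot",px(f,[.5045,.0388,.038]))
u,v=px(f,t-[0,0,.053]).astype(int)
g2=f["frame"]
for rr in range(v-14,v+30,2): print(rr,u-20,' '.join("%3d/%3d"%(g2[rr,c,0],g2[rr,c,2]) for c in range(u-20,u+21,3)))
```

```text
[0.50449181 0.0387167  0.12774593] 13.9 0.014597927084990912 [ 0.54371247 -0.57130201 -1.08827021]
[557, 123, 5, 7, 12] [558.8 125.7] [0.6734 0.1454 0.038 ]
[318, 197, 10, 10, 72] [322.5 201.5] [0.5045 0.0387 0.038 ]
[609, 239, 31, 42, 796] [626.6 260.2] [0.7932 0.0492 0.038 ]
[298, 292, 49, 49, 1759] [322.  315.2] [ 0.5322 -0.0776  0.038 ]
[322.63137214 252.29437366]
[322.60329891 243.32248639]
[322.56025333 229.56560097]
[322.52194803 217.32365884]
spot [322.50427292 201.47104648]
203 302 100/ 92  99/ 92  98/ 95 196/ 78 200/ 81 200/ 62 207/ 15 208/ 21 208/ 13 197/ 73 198/ 79 192/ 72 159/153 160/151
205 302  97/ 91 102/ 95  96/ 95 196/ 78 199/ 77 192/ 72 209/ 23 208/ 15 208/ 31 199/ 81 197/ 75 195/ 74 160/154 161/152
207 302  99/ 93  96/ 89  96/ 94 178/ 65 202/ 79 193/ 77 198/ 62 203/ 55 194/ 78 197/ 76 198/ 76 197/ 76 159/152 159/149
209 302  97/ 91  98/ 92  97/ 94 122/ 40 131/ 46 176/ 65 175/ 64 197/ 78 194/ 74 198/ 78 199/ 78 196/ 73 159/150 161/149
211 302  99/ 91 100/ 92  95/ 93 126/ 43 131/ 51 122/ 41 124/ 46 129/ 44 178/ 66 190/ 74 198/ 76 197/ 76 159/153 159/150
213 302  96/
[... 1327 characters left out ...]
/ 76  86/ 32 177/ 68 200/ 76 197/ 77 131/ 46 130/ 50 127/ 47 129/ 46 130/ 46  99/ 33 102/ 73 141/131
237 302  90/ 83  75/ 68  44/ 27 125/ 45 129/ 46 129/ 44 128/ 47 129/ 45 129/ 49 125/ 45 125/ 43 106/ 41  36/ 37 102/ 95
239 302  90/ 83  67/ 65  46/ 28 126/ 43 127/ 45 116/ 45 102/ 43  92/ 40 113/ 43 127/ 44 126/ 47 103/ 40  28/ 27 106/ 98
241 302  93/ 86  51/ 47  45/ 26 129/ 46 101/ 44  43/ 41  36/ 37  38/ 35  31/ 33  79/ 42 131/ 47 105/ 37  23/ 24 105/ 98
243 302  94/ 88  32/ 29  42/ 20 123/ 47  38/ 36  45/ 43  65/ 56  63/ 59  50/ 48  32/ 29  94/ 41 106/ 39  23/ 25 106/ 97
245 302  92/ 85  26/ 25  41/ 21  63/ 37  57/ 55  79/ 75  70/ 63  78/ 70  77/ 72  74/ 71  32/ 33 101/ 39  16/ 23 107/ 97
```

The tip shows at about (321.5,218), predicted (322.5,217), and the spot re-measures at (0.5045, 0.0387), right below it. Next I lower to about 2 mm short of contact and take a force baseline.

{"fn": "carry_out", "kwargs": {
  "rows": [
    [[0,0,0.25,0,0,0,8],[0,0,0.5,0,0,0,8],[0,0,0.75,0,0,0,8],[0,0,0.95,0,0,0,8],[0,0,1.05,0,0,0,8],[0,0,1.1,0,0,0,8],[0,0,1.1,0,0,0,8],[0,0,1.1,0,0,0,8]]
  ]
}}

```text
time_s: 14.57
tool_pos: [0.5043, 0.0388, 0.0942]
ee_rot: [0.619, 0.786, 0.0, 0.0]
contact_force: [-0.3, -0.4, -2.2]
opening: 0.0146
grip_force: 48.7
```

```bash
cat > avg.py <<'E'
from h import *
from workcell import arm
P=[];F=[]
for i in range(12):
    f=arm.grab_frame("wrist");s=arm.read_state();P.append(s["tool_pos"]);F.append(s["contact_force"])
print(np.mean(P,0).round(5),np.mean(F,0).round(2),np.std(F,0).round(2),s["time_s"],s["opening"],s["grip_force"])
t=np.mean(P,0);tip=px(f,t-[0,0,.0533]);print("tip",tip,"spot",px(f,[.5045,.0387,.038]))
for q in cap(f,.038,5):
    if 250<q[1][0]<400: print(*q)
E
python3 avg.py
```

```text
[0.50428 0.03884 0.09437] [-0.09 -0.19 -1.02] [0.44 0.56 0.56] 15.1667 0.014626717573468924 48.744075890863314
tip [322.2792548  217.04422392] spot [322.52198663 215.76152982]
[317, 211, 12, 10, 90] [322.8 215.4] [0.5046 0.039  0.038 ]
[298, 292, 49, 48, 1760] [322.  315.1] [ 0.5255 -0.05    0.038 ]
```

{"fn": "carry_out", "kwargs": {
  "rows": [
    [[0,0,0.05,0,0,0,8],[0,0,0.1,0,0,0,8],[0,0,0.13,0,0,0,8],[0,0,0.16,0,0,0,8],[0,0,0.18,0,0,0,8],[0,0,0.2,0,0,0,8],[0,0,0.2,0,0,0,8],[0,0,0.2,0,0,0,8]]
  ]
}}

```text
time_s: 15.83
tool_pos: [0.5042, 0.0388, 0.0883]
ee_rot: [0.619, 0.786, 0.0, 0.0]
contact_force: [-0.3, 0.1, 1.5]
opening: 0.0148
grip_force: 48.8
```

```bash
python3 avg.py
```

```text
[0.50423 0.03884 0.08825] [0.28 0.02 1.52] [0.5  0.32 0.71] 16.4333 0.014838321283447376 48.762676912592724
tip [322.2099649  216.98176906] spot [322.51796245 218.76344722]
[317, 214, 12, 10, 81] [322.7 217.9] [0.5045 0.0394 0.038 ]
[298, 292, 49, 49, 1759] [322.  315.1] [ 0.5244 -0.0451  0.038 ]
```

The force rise of 2.5 N means about 3.1 mm of sink, matching the geometry. 3 mm more gives half travel.

{"fn": "carry_out", "kwargs": {
  "rows": [
    [[0,0,0.03,0,0,0,8],[0,0,0.06,0,0,0,8],[0,0,0.08,0,0,0,8],[0,0,0.1,0,0,0,8],[0,0,0.1,0,0,0,8],[0,0,0.1,0,0,0,8],[0,0,0.1,0,0,0,8],[0,0,0.1,0,0,0,8]]
  ]
}}

```text
time_s: 17.1
tool_pos: [0.5042, 0.0388, 0.0853]
ee_rot: [0.619, 0.786, 0.0, 0.0]
contact_force: [0.5, -0.6, 3.7]
opening: 0.0147
grip_force: 48.8
```

```bash
python3 avg.py
```

```text
[0.50422 0.03884 0.08524] [0.37 0.13 3.03] [0.44 0.5  0.39] 17.7 0.014471150224473291 48.77320728963241
tip [322.20358038 216.97750708] spot [322.54002761 220.33128541]
[317, 215, 12, 10, 85] [322.8 219.4] [0.5045 0.0395 0.038 ]
[298, 292, 49, 49, 1762] [322.1 315.1] [ 0.5238 -0.0426  0.038 ]
```

The net force is 4.05 N, so the nose has sunk about 6 mm, half its travel. The point is on the spot and the grip is steady at 48.8 N.

```bash
python3 -c "
from workcell import arm
print(arm.finish_job())"
```

```text
the job is handed in; nothing more can be done
None
```

The job is handed in: the bar lies flat and centred in both channels with its red spot up, and the gripped punch stands upright on the spot, pressing at about 4 N (around 6 mm of nose travel, by force and height). I saw no contact with the jar, bottle or puck.

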